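# Set the spindle nut of the foot-ring grinder

## Robot

A 7-joint arm with a two-finger parallel gripper is mounted at the origin on the work surface. World frame = base frame: x ahead of the robot, y to its left, z up, the work surface at z = 0. Lengths are in m, angles in rad, forces in N, time in s.
With the tool pointing down it reaches from about 0.425 to 0.875 m from the base axis. Payload 4.7 kg.
Tool frame: the origin (TCP) lies at the centre of the arm's flange, where the gripper is bolted on; the fingertips stand 173 mm ahead of it and the grasp point (between the pads) lies 155 mm ahead of it; z points along the fingers, y is the line along which they close (so a half turn about z gives the same grasp; the last joint's range is limited). The gripper opens to 85 mm and grips with 20 to 120 N. Pads are 22 mm wide; open, the fingers measure 114 mm over their backs; the gripper's body (76 mm by 85 mm) begins 54 mm behind the grasp point. The pads swing forward as they close: fully open they stand 13 mm farther back than shut.
Start: joints at [1.181, 0.321, -0.07, 1.45, 0.023, 1.371, -0.057], TCP at [0.255, -0.598, 0.405] pointing down, gripper open.
Joint ranges: [-2.86, 2.86], [-0.3, 2.09], [-1.38, 1.24], [0.06, 2.45], [-1.56, 4.7], [0.09, 2.05], [-2.69, 2.69]. Speed limits (rad/s): [2.57, 2.57, 3.14, 3.14, 3.14, 3.14, 3.14].

## Interface

Orientations are given as a unit quaternion [x, y, z, w].
In Python, from station import robot gives the robot as it stands.
- The arm moves only by the tool carry_out, never from a script. Its argument "targets" is a list of rows, each a list of 3 entries, a list of its own where there are three numbers: the shift along the tool's x, y, z in m, then the turn, a rotation vector about the tool's x, y, z in degrees, then the closure, from -1 (fully open) to 1 (shut). A call has exactly 10 rows; each row is the pose to reach, as a shift and turn from the pose commanded when the call began, along the tool's axes at that moment; what a row does not reach only later rows make up. A row lasts 1/8 s, in which the tool goes at most 62.5 mm and 10.7 degrees, less where a joint would pass 70% of its speed; a pose out of reach is approached as far as the arm can. A call with a gripper value outside its range is refused whole. The fingers move at their own pace and stop on an object; the grip force is fixed at half the most. Time passes only in rows, so rows that repeat a pose let the fingers close, or fill a call up. It gives the time, the measured TCP pose, the force, the opening and the grip force at its end, in the units of the state.
- robot.get_obs(): the state, without advancing time (a new reading comes with each control period).
- robot.capture(name): name is "scene" or "top"; returns (picture, depth): 480x640x3 uint8, red, green, blue; 480x640 float32, m along the optical axis (not along the pixel's ray), 0 where there is no reading.
- robot.get_calibration(name): a dict with "fx", "fy", "cx", "cy" (pixels), "pose" (4x4, takes a point from camera to world coordinates). Camera axes: x right, y up, looking along -z (the intrinsics and any distortion apply to the point x, -y, -z); pixel columns grow to the right and rows downward; lengths in m; the calibration is good to about 2 mm. A picture is of the moment at which its call begins. get_calibration takes no time and is no camera call.
- robot.hand_in(): hands the job in; it is judged then, once.
Trained networks look in the newest picture that a camera, given by its name, has taken for a name from the list of things; names that differ only in an ending like _2 or _b are one class to them, and where a whole thing is asked for, a point or a joint stands for the part that bears it (a point fixed in the world has none). Each returns a list of dicts, best first, with "conf" (0 to 1); they miss things now and then, are a little off and sometimes report something else, mostly with a low value. They report only what shows in the picture. A call takes as long as a camera call.
- robot.search_frame(camera, target): "centre" ([x, y, z] in m, in world coordinates, good to about 4 mm: the middle of the surface that is visible of it).
- robot.regions_of(camera, target): "mask" (480x640 bool, what is visible of it).
- robot.spot_point(camera, target): "centre" ([x, y, z] in m, in world coordinates, good to about 4 mm: a listed point, or the origin of a listed thing).
The state is a dict: "time_s": time; "joint_positions": joint angles; "joint_velocities": joint speeds; "joint_efforts": joint torques, N m; "tcp_pos": TCP position; "orientation": TCP orientation; "ft_force": force on the tool from outside, world axes, zero at the start; "wrist_torque": the same for the moment, N m; "opening": finger opening in m; "finger_force": force on a finger pad.
Only numpy, scipy, OpenCV 4.12 (cv2) and the standard library are available. Lean on these libraries where they do the work, as an engineer would, in place of code of your own. Each camera call takes 0.05 s, during which the arm holds its last target. There are 200 camera calls.

## Task

The grinding disc on the bench grinder has just been changed and its knurled spindle nut is only started on the thread. Slide the clear guard fully open to its stop, screw the nut down clockwise until it bottoms out, then back it off a quarter turn so the disc can still be turned round to find its drive pin, and finish while holding: keep the nut gripped and still at that quarter turn, do not let go. Leave the guard open and do not disturb the pots, clay pieces and tools lying about.

Things in the scene. Friction and masses are not known exactly. Their poses are not given: they have to be found in the camera images.
- grinder: Bench grinder for the foot rings of pots, fixed: grey casing 370 deep (x -200 to +170) by 500 mm wide, deck 84 mm above the bench. Origin on the bench under its middle; x points away from the robot, y to the left (to where the guard parks), z up. Motor cover at y 45 to 215, 132 mm high. Two 10 mm guard rods along y at x +-140, 157 mm up, on posts at y +-235 that are 166 mm high.
- bowl_rim (a point): Centre of the mouth of the round black splash bowl: 230 mm outside, 222 mm inside, rim 145 mm above the bench, on the nut's axis (the grinder's x 0, y -110 mm). In it lies the 200 mm grinding disc, its face 107 mm above the bench.
- guard (a joint): Slide of the guard on its rods, m: 0 = shut over the bowl and nut, 0.22 = fully open (end stop), towards the grinder's +y; starts at 0 to 0.035. Takes about 3 N, stays where left. The guard is a clear hood, 250 (x) by 240 (y) mm, top 187 mm above the bench, skirts 20 mm; centred over the nut at 0; fully open, its near edge is 100 mm from the nut's axis.
- guard_handle (a point): Middle of the bar of the guard's steel bow handle, which moves with the guard: round bar 12 mm thick and 110 mm long along the grinder's x, 227 mm above the bench, its middle 40 mm above the hood's top. It stands at the hood's left (+y) end, 85 mm from the hood's middle.
- cap_nut: Knurled steel spindle nut, about 300 g, on a vertical right-hand thread of 3 mm lead, on the middle of the disc. Origin in the centre of its underside, z up. Flange 56 mm wide, 4 mm thick; then the round grip, 45 mm in diameter, from 4 to 36 mm above the origin; then a 33 mm crown to 39 mm. Underside 111 mm above the bench when bottomed on its 60 mm washer, 0.48 mm higher per radian unscrewed.
- nut_top (a point): Centre of the nut's crown, on its axis, 39 mm above the nut's underside (150 mm above the bench when bottomed).
- nut_turn (a joint): Angle of the nut on its thread, rad: 0 = bottomed out (hard stop), grows as it is unscrewed (anticlockwise from above, rising 3 mm a turn); a quarter turn back is 1.57. It turns against about 0.1 N m of friction, stays where it is left and stands 3 to 5.5 rad from the bottom at the start.
- dressing_stick: Grey abrasive stick 24 x 100 x 20 mm lying loose on the casing's front ledge, in front of the bowl; to be left alone. Origin in the centre of its underside.
- foot_bowl: Biscuit-fired bowl lying upside down, 100 mm wide, 42 mm high, on the bench; left alone. Origin centre of underside.
- cup: Biscuit-fired cup, 74 mm wide, 62 mm high, on the bench; left alone. Origin centre of underside.
- clay_seat_a: Brown clay part, foot 55 x 70 mm with an upright back, 67 mm high, on the bench; left alone. Origin centre of underside.
- clay_seat_b: Buff clay part, foot 55 x 80 mm with an upright back, 67 mm high, on the bench; left alone. Origin centre of underside.
- clay_arch: Buff clay half-round saddle, 70 x 80 mm, 44 mm high, on the bench; left alone. Origin centre of underside.
- spanner: Steel spanner 160 mm long, left lying flat on top of the motor cover, where the open guard passes clear above it; left alone.

How it is judged:
On the way, in this order (a step that is already met when the one before it is completed fails the run):
1. the guard is slid fully open (value of joint guard above 0.195 m), for 0.2 s.
2. the nut is screwed down until it bottoms out (value of joint nut_turn below 0.06 rad and value of joint guard above 0.19 m), for 0.2 s.
At the end, for the whole second after the job is handed in: The nut, having been bottomed out with the guard open, stands a quarter turn back (90 degrees, 20 degrees either way), at rest and still gripped between the fingers (more than 5 N); the guard is still open (within 30 mm of its stop) (value of joint nut_turn between 1.22 and 1.92 rad and velocity of joint nut_turn between -0.1 and 0.1 rad/s and contact force between the fingers and cap_nut above 5 N and value of joint guard above 0.19 m); the arm keeps its last pose, push and grip.
It fails at once if a clay piece, pot or tool lying about is disturbed (moved more than 25 mm) (distance of any of dressing_stick, foot_bowl, cup, clay_seat_a, clay_seat_b, clay_arch, spanner from where it was at the start of the episode above 0.025 m).
It also fails if it takes over 72 s, if anything falls off the work surface, if the arm or the gripper's body presses on something with over 40 N, if the wrist force passes 120 N, or if a joint passes its speed limit or range.

## Working session

There is one attempt and no reset: what is moved stays moved. The work goes in short steps, Python scripts to look and compute and a tool call to move; the robot and the scene stay as the last step left them, time stands still between calls to the robot, and variables do not carry over. Pictures are saved under pics/ and viewed, at most 10 in all, crops included, and the job is handed in when it is done.

Besides the shell and the picture viewer there is one more tool, called in YAML: its name, and indented under it one key for each argument. carry_out: Moves the arm, as the interface text tells. Its arguments: {"type":"object","properties":{"targets":{"type":"array","items":{"type":"array"}}},"required":["targets"]}

```bash
mkdir -p pics; ls
python3 - <<'E'
from station import robot
import cv2,numpy as np
o=robot.get_obs();print({k:np.round(v,3) for k,v in o.items()})
ims=[]
for c in("scene","top"):
    im,d=robot.capture(c); ims.append(im)
    cv2.imwrite(f"pics/{c}0.png",im[...,::-1])
    for t in("grinder","bowl_rim","guard_handle","nut_top","cap_nut","dressing_stick","spanner","cup","foot_bowl"):
        r=robot.spot_point(c,t)
        print(c,t,[(np.round(x["centre"],3).tolist(),round(x["conf"],2)) for x in r[:2]])
E
```

```text
pics
{'time_s': np.float64(0.0), 'joint_positions': array([ 1.181,  0.322, -0.07 ,  1.452,  0.023,  1.371, -0.057]), 'joint_velocities': array([ 0.   ,  0.001, -0.002,  0.001,  0.001,  0.001,  0.   ]), 'joint_efforts': array([-3.0000e-03, -4.9358e+01, -3.8300e-01, -3.1433e+01,  1.3000e-02,
        1.1000e-02,  0.0000e+00]), 'tcp_pos': array([ 0.255, -0.598,  0.404]), 'orientation': array([ 0.98 ,  0.201, -0.   , -0.001]), 'ft_force': array([-0.806,  0.202,  0.747]), 'wrist_torque': array([ 0.02 ,  0.004, -0.006]), 'finger_force': np.float64(0.0), 'opening': np.float64(0.085)}
scene grinder [([0.533, 0.003, 0.004], 0.84), ([0.372, 0.057, 0.083], 0.64)]
scene bowl_rim [([0.501, -0.1, 0.144], 0.65), ([0.392, -0.572, -0.001], 0.5)]
scene guard_handle [([0.532, 0.006, 0.226], 0.71)]
scene nut_top []
scene cap_nut []
scene dressing_stick [([0.371, 0.055, 0.078], 0.51)]
scene spanner [([0.597, 0.123, 0.132], 0.94)]
scene cup [([0.316, -0.292, 0.001], 0.94), ([0.505, -0.102, 0.145], 0.28)]
scene foot_bowl [([0.513, 0.387, 0.002], 0.9)]
top grinder []
top bowl_rim []
top guard_handle [([0.529, 0.004, 0.226], 0.58), ([0.487, 0.554, -0.002], 0.19)]
top nut_top [([0.315, -0.29, -0.004], 0.37)]
top cap_nut []
top dressing_stick [([0.372, 0.059, 0.08], 0.73), ([0.483, 0.555, -0.0], 0.4)]
top spanner [([0.597, 0.115, 0.132], 0.77)]
top cup [([0.318, -0.29, 0.001], 0.91)]
top foot_bowl [([0.515, 0.384, 0.001], 0.66)]
```

View pics/scene0.png

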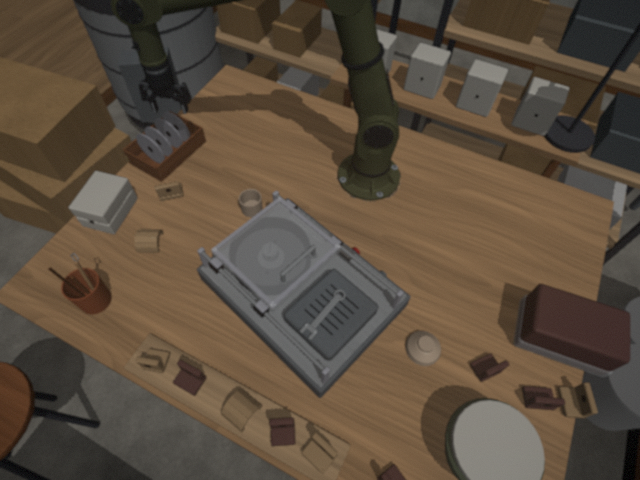

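View pics/top0.png

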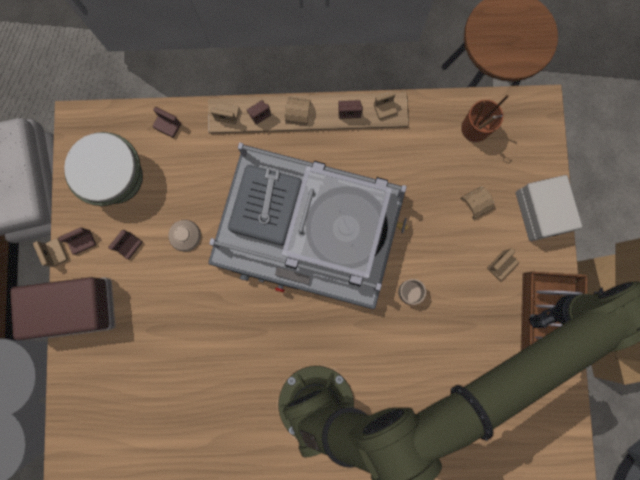

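The grinder is yawed about -15° (top view: casing corners near (212,262), (378,305), (405,188), (242,150)). The hood is almost shut, its handle is near (305,212), and the nut shows through it near (346,229). The cup is at (413,292). Next I fit the yaw and centre, and check heights.

```bash
cat > h.py <<'E'
from station import robot
import numpy as np, cv2
from scipy.spatial.transform import Rotation as R
def cloud(c):
    im,d=robot.capture(c); k=robot.get_calibration(c)
    v,u=np.mgrid[:480,:640]
    p=np.stack([(u-k["cx"])/k["fx"]*d,-(v-k["cy"])/k["fy"]*d,-d],-1)
    P=np.array(k["pose"]); w=p@P[:3,:3].T+P[:3,3]; w[d==0]=np.nan
    return im,w
def rel(pos,yaw_y):
    """tool shift/turn to put TCP at pos, tool y axis at world angle yaw_y (deg), pointing down"""
    o=robot.get_obs(); r=R.from_quat(o["orientation"])
    s=r.inv().apply(np.array(pos)-o["tcp_pos"])
    y=np.array([np.cos(np.radians(yaw_y)),np.sin(np.radians(yaw_y)),0]); z=np.array([0,0,-1.])
    t=R.from_matrix(np.stack([np.cross(y,z),y,z],1))
    return np.round(s,4),np.round(np.degrees((r.inv()*t).as_rotvec()),1)
E
python3 - <<'E'
from h import *
im,w=cloud("top")
print(robot.get_calibration("top")["fx"])
x,y,z=w[...,0],w[...,1],w[...,2]
m=(z>.07)&(z<.25)&(np.hypot(x-.533,y)<.36)&(x>.25)
m=m.astype(np.uint8); n,l,st,_=cv2.connectedComponentsWithStats(m); i=1+st[1:,4].argmax()
q=w[l==i]; print(st[i])
print(cv2.minAreaRect(q[:,:2].astype(np.float32)*1000))
# handle bar
hb=(z>.212)&(z<.245)&(np.hypot(x-.531,y)<.09); q=w[hb];print(len(q),q.mean(0),q[:,2].max(),cv2.minAreaRect(q[:,:2].astype(np.float32)*1000))
for c,t in(("top","guard_handle"),("top","grinder")):
    for a in robot.regions_of(c,t)[:1]:
        q=w[a["mask"]]; q=q[~np.isnan(q[:,0])]; print(t,a["conf"],len(q),np.median(q,0))
h=(abs(z-.187)<.004)&(np.hypot(x-.505,y+.08)<.2);print("hood",h.sum(),cv2.minAreaRect(w[h][:,:2].astype(np.float32)*1000) if h.sum()>9 else 0)
print(w[229,346],w[200,340])
E
```

```text
530.439420524691
[  208   142   198   167 21570]
((522.6946411132812, 10.89788818359375), (500.935791015625, 372.75970458984375), 73.16313934326172)
207 [0.53724329 0.00980941 0.23126386] 0.23794835338827913 ((537.848388671875, 9.907831192016602), (12.129149436950684, 120.97798919677734), 73.2962875366211)
guard_handle 0.96 8739 [ 0.51003899 -0.07131957  0.18743852]
grinder 0.57 21164 [0.50481687 0.00141048 0.13489939]
hood 6212 ((513.8510131835938, -71.40289306640625), (240.61114501953125, 254.23741149902344), 73.23635864257812)
[ 0.49023783 -0.09656613  0.18206344] [ 0.56967949 -0.08293629  0.18588989]
```

Run:
```python
from h import *
for yy in(73.2,-106.8): print(rel([.538,.010,.46],yy))
```

```text
(array([ 0.4987, -0.4478, -0.0553]), array([  -0. ,    0. , -140.1]))
(array([ 0.4987, -0.4478, -0.0553]), array([ 0. ,  0. , 39.9]))
```

carry_out:
  targets:
    - [[0.03, -0.03, -0.055], [0, 0, 5], -1]
    - [[0.07, -0.065, -0.055], [0, 0, 10], -1]
    - [[0.11, -0.1, -0.055], [0, 0, 15], -1]
    - [[0.15, -0.135, -0.055], [0, 0, 20], -1]
    - [[0.19, -0.17, -0.055], [0, 0, 25], -1]
    - [[0.23, -0.205, -0.055], [0, 0, 30], -1]
    - [[0.27, -0.24, -0.055], [0, 0, 35], -1]
    - [[0.31, -0.278, -0.055], [0, 0, 39.9], -1]
    - [[0.35, -0.314, -0.055], [0, 0, 39.9], -1]
    - [[0.39, -0.35, -0.055], [0, 0, 39.9], -1]

```text
time_s: 2.4
tcp_pos: [0.4769, -0.1209, 0.4601]
orientation: [0.989, -0.146, 0.001, 0.0]
ft_force: [0.6, -0.5, 0.3]
opening: 0.0854
finger_force: 0.0
```

Run:
```python
from h import *
o=robot.get_obs();print(o["time_s"],o["tcp_pos"],o["joint_positions"].round(2));print(rel([.538,.010,.46],-106.8),rel([.538,.010,.382],-106.8))
```

```text
2.4 [ 0.47685399 -0.12091694  0.46007771] [ 0.68 -0.02 -0.47  1.73 -0.01  1.43 -1.66]
(array([ 0.0208, -0.143 ,  0.    ]), array([ 0. , -0.1,  0. ])) (array([ 0.0207, -0.143 ,  0.078 ]), array([ 0. , -0.1,  0. ]))
```

carry_out:
  targets:
    - [[0.007, -0.048, 0], [0, 0, 0], -1]
    - [[0.014, -0.096, 0], [0, 0, 0], -1]
    - [[0.021, -0.143, 0], [0, 0, 0], -1]
    - [[0.021, -0.143, 0.025], [0, 0, 0], -1]
    - [[0.021, -0.143, 0.05], [0, 0, 0], -1]
    - [[0.021, -0.143, 0.077], [0, 0, 0], -1]
    - [[0.021, -0.143, 0.077], [0, 0, 0], 0.2]
    - [[0.021, -0.143, 0.077], [0, 0, 0], 1]
    - [[0.021, -0.143, 0.077], [0, 0, 0], 1]
    - [[0.021, -0.143, 0.077], [0, 0, 0], 1]

```text
time_s: 3.65
tcp_pos: [0.5381, 0.0081, 0.3837]
orientation: [0.989, -0.146, 0.001, 0.0]
ft_force: [-2.5, -10.8, 1.6]
opening: 0.0123
finger_force: 3.5
```

carry_out:
  targets:
    - [[0, -0.01, 0], [0, 0, 0], 1]
    - [[0, -0.035, 0], [0, 0, 0], 1]
    - [[0, -0.06, 0], [0, 0, 0], 1]
    - [[0, -0.085, 0], [0, 0, 0], 1]
    - [[0, -0.11, 0], [0, 0, 0], 1]
    - [[0, -0.135, 0], [0, 0, 0], 1]
    - [[0, -0.155, 0], [0, 0, 0], 1]
    - [[0, -0.17, 0], [0, 0, 0], 1]
    - [[0, -0.18, 0], [0, 0, 0], 1]
    - [[0, -0.185, 0], [0, 0, 0], 1]

```text
time_s: 4.9
tcp_pos: [0.5918, 0.1856, 0.3839]
orientation: [0.989, -0.146, 0.001, 0.0]
ft_force: [-0.5, -3.0, 5.2]
opening: 0.0098
finger_force: 59.0
```

carry_out:
  targets:
    - [[0, -0.002, 0], [0, 0, 0], 1]
    - [[0, -0.004, 0], [0, 0, 0], 1]
    - [[0, -0.006, 0], [0, 0, 0], 1]
    - [[0, -0.007, 0], [0, 0, 0], 1]
    - [[0, -0.007, 0], [0, 0, 0], 1]
    - [[0, -0.007, 0], [0, 0, 0], 0]
    - [[0, -0.007, 0], [0, 0, 0], -1]
    - [[0, -0.007, 0], [0, 0, 0], -1]
    - [[0, -0.007, 0], [0, 0, 0], -1]
    - [[0, -0.007, -0.01], [0, 0, 0], -1]

```text
time_s: 6.15
tcp_pos: [0.593, 0.192, 0.3922]
orientation: [0.989, -0.146, -0.001, 0.0]
ft_force: [0.2, -0.0, 0.5]
opening: 0.0852
finger_force: 0.0
```

carry_out:
  targets:
    - [[0, 0, -0.03], [0, 0, 0], -1]
    - [[0, 0, -0.06], [0, 0, 0], -1]
    - [[0, 0, -0.085], [0, 0, 0], -1]
    - [[0, 0.04, -0.085], [0, 0, 0], -1]
    - [[0, 0.08, -0.085], [0, 0, 0], -1]
    - [[0, 0.12, -0.085], [0, 0, 0], -1]
    - [[0, 0.16, -0.085], [0, 0, 0], -1]
    - [[0, 0.2, -0.085], [0, 0, 0], -1]
    - [[0, 0.24, -0.085], [0, 0, 0], -1]
    - [[0, 0.24, -0.085], [0, 0, 0], -1]

```text
time_s: 7.4
tcp_pos: [0.5234, -0.0414, 0.4785]
orientation: [0.989, -0.149, 0.0, 0.001]
ft_force: [-0.4, 0.3, 0.7]
opening: 0.0851
finger_force: 0.0
```

Run:
```python
from h import *
o=robot.get_obs();print(o["time_s"],o["tcp_pos"],o["joint_positions"].round(2))
im,w=cloud("scene"); cv2.imwrite("pics/s1.png",im[...,::-1])
for t in("nut_top","cap_nut","guard_handle","bowl_rim"):
    print(t,[(np.round(a["centre"],4).tolist(),round(a["conf"],2)) for a in robot.spot_point("scene",t)[:2]])
x,y,z=w[...,0],w[...,1],w[...,2]
m=(z>.142)&(z<.156)&(np.hypot(x-.505,y+.099)<.03);q=w[m];print(len(q));
if len(q):print(q.mean(0),np.median(q[:,2]),cv2.minAreaRect(q[:,:2].astype(np.float32)*1000))
h=(abs(z-.187)<.004)&(np.hypot(x-.57,y-.11)<.2);print("hood",h.sum(),cv2.minAreaRect(w[h][:,:2].astype(np.float32)*1000) if h.sum()>9 else 0)
```

```text
7.4 [ 0.52337468 -0.04142813  0.47848354] [ 0.59  0.06 -0.58  1.62  0.03  1.47 -1.86]
nut_top [([0.5023, -0.1016, 0.1516], 0.8)]
cap_nut [([0.5007, -0.1016, 0.1141], 0.78)]
guard_handle [([0.5875, 0.188, 0.2257], 0.63)]
bowl_rim [([0.5038, -0.1015, 0.1439], 0.72)]
201
[ 0.50384579 -0.09843913  0.15031458] 0.15059549199808697 ((501.4822082519531, -99.43513488769531), (46.286685943603516, 44.26040267944336), 1.3674875497817993)
hood 7424 ((565.1884765625, 110.05180358886719), (241.90577697753906, 255.8012237548828), 73.09102630615234)
```

Run:
```python
from h import *
print(rel([.504,-.099,.292],-106.8+32))
```

```text
(array([-0.0015,  0.0661,  0.186 ]), array([ -0. ,  -0. , -31.8]))
```

View pics/s1.png

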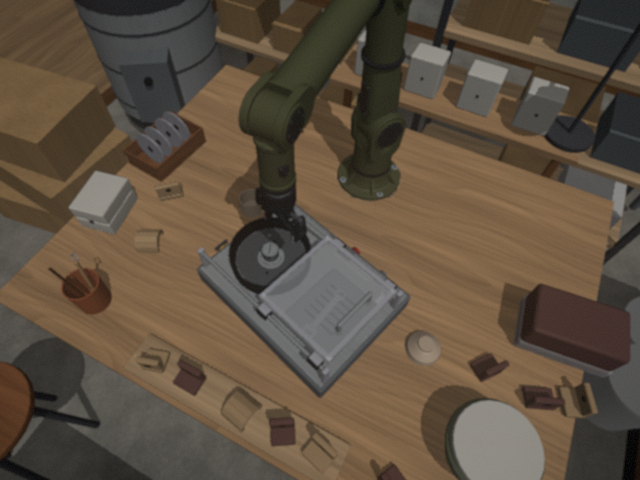

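The guard is open (its handle is now near (353,310)), and the nut is exposed at about (270,250). I'm descending over the nut with the wrist wound back.

carry_out:
  targets:
    - [[-0.001, 0.033, 0], [0, 0, -10], -1]
    - [[-0.0015, 0.066, 0.02], [0, 0, -20], -1]
    - [[-0.0015, 0.066, 0.05], [0, 0, -30], -1]
    - [[-0.0015, 0.066, 0.08], [0, 0, -32], -1]
    - [[-0.0015, 0.066, 0.11], [0, 0, -32], -1]
    - [[-0.0015, 0.066, 0.135], [0, 0, -32], -1]
    - [[-0.0015, 0.066, 0.155], [0, 0, -32], -1]
    - [[-0.0015, 0.066, 0.172], [0, 0, -32], -1]
    - [[-0.0015, 0.066, 0.182], [0, 0, -32], -1]
    - [[-0.0015, 0.066, 0.186], [0, 0, -32], -1]

```text
time_s: 8.9
tcp_pos: [0.5036, -0.1002, 0.2914]
orientation: [0.991, 0.133, -0.0, -0.0]
ft_force: [-0.1, -0.6, 0.2]
opening: 0.0853
finger_force: 0.0
```

carry_out:
  targets:
    - [[0, 0, 0], [0, 0, 0], 0]
    - [[0, 0, 0], [0, 0, 0], 0.3]
    - [[0, 0, 0], [0, 0, 0], 0.6]
    - [[0, 0, 0], [0, 0, 0], 1]
    - [[0, 0, 0], [0, 0, 0], 1]
    - [[0, 0, 0], [0, 0, 0], 1]
    - [[0, 0, 0], [0, 0, 0], 1]
    - [[0, 0, 0], [0, 0, 0], 1]
    - [[0, 0, 0], [0, 0, 0], 1]
    - [[0, 0, 0], [0, 0, 0], 1]

```text
time_s: 10.15
tcp_pos: [0.5038, -0.1004, 0.2927]
orientation: [0.991, 0.133, 0.0, 0.0]
ft_force: [-1.6, 1.4, 6.1]
opening: 0.0435
finger_force: 60.6
```

```bash
cat >> h.py <<'E'
def st():
    o=robot.get_obs(); r=R.from_quat(o["orientation"]).as_matrix()
    print(round(float(o["time_s"]),2),"tcp",o["tcp_pos"].round(4),"yaw_y",round(float(np.degrees(np.arctan2(r[1,1],r[0,1]))),2),"q",o["joint_positions"].round(2),"F",o["ft_force"].round(1),"tool F",(r.T@o["ft_force"]).round(1),"T",o["wrist_torque"].round(2),"op",round(float(o["opening"]),4),round(float(o["finger_force"]),1))
E
python3 -c "from h import *;st()"
```

```text
10.15 tcp [ 0.5038 -0.1004  0.2927] yaw_y -74.76 q [ 0.65  0.16 -0.54  1.91  0.09  1.1  -1.23] F [-1.6  1.4  6.1] tool F [-1.1 -1.8 -6.1] T [ 0.21  0.34 -0.03] op 0.0435 60.6
```

The wrist joint runs the other way, so I'm screwing 70° now, then rewinding by about 275° with the fingers open.

carry_out:
  targets:
    - [[0, 0, 0], [0, 0, 7], 1]
    - [[0, 0, 0.0001], [0, 0, 16], 1]
    - [[0, 0, 0.0002], [0, 0, 25], 1]
    - [[0, 0, 0.0003], [0, 0, 34], 1]
    - [[0, 0, 0.0004], [0, 0, 43], 1]
    - [[0, 0, 0.0005], [0, 0, 52], 1]
    - [[0, 0, 0.0006], [0, 0, 61], 1]
    - [[0, 0, 0.0006], [0, 0, 68], 1]
    - [[0, 0, 0.0006], [0, 0, 70], 1]
    - [[0, 0, 0.0006], [0, 0, 70], 1]

```text
time_s: 11.4
tcp_pos: [0.5033, -0.1019, 0.2921]
orientation: [0.888, -0.461, 0.001, 0.001]
ft_force: [-3.6, -3.1, 7.6]
opening: 0.0435
finger_force: 60.7
```

```bash
python3 -c "from h import *;st()"
```

```text
11.4 tcp [ 0.5033 -0.1019  0.2921] yaw_y -144.84 q [ 0.56  0.15 -0.44  1.91  0.07  1.1  -2.44] F [-3.6 -3.1  7.6] tool F [ 0.5  4.7 -7.5] T [-0.55  0.72 -0.01] op 0.0435 60.7
```

carry_out:
  targets:
    - [[0, 0, 0], [0, 0, 0], -1]
    - [[0, 0, 0], [0, 0, 0], -1]
    - [[0, 0, 0], [0, 0, 0], -1]
    - [[0, 0, 0], [0, 0, -10], -1]
    - [[0, 0, 0], [0, 0, -20], -1]
    - [[0, 0, 0], [0, 0, -30], -1]
    - [[0, 0, 0], [0, 0, -40], -1]
    - [[0, 0, 0], [0, 0, -50], -1]
    - [[0, 0, 0], [0, 0, -60], -1]
    - [[0, 0, 0], [0, 0, -70], -1]

```text
time_s: 12.65
tcp_pos: [0.5036, -0.1004, 0.291]
orientation: [0.991, 0.136, -0.0, -0.0]
ft_force: [-0.0, 0.3, -0.2]
opening: 0.0853
finger_force: 0.0
```

carry_out:
  targets:
    - [[0, 0, 0], [0, 0, -10], -1]
    - [[0, 0, 0], [0, 0, -20], -1]
    - [[0, 0, 0], [0, 0, -30], -1]
    - [[0, 0, 0], [0, 0, -40], -1]
    - [[0, 0, 0], [0, 0, -50], -1]
    - [[0, 0, 0], [0, 0, -60], -1]
    - [[0, 0, 0], [0, 0, -70], -1]
    - [[0, 0, 0], [0, 0, -80], -1]
    - [[0, 0, 0], [0, 0, -90], -1]
    - [[0, 0, 0], [0, 0, -100], -1]

```text
time_s: 13.9
tcp_pos: [0.5035, -0.1004, 0.291]
orientation: [0.533, 0.846, 0.0, -0.0]
ft_force: [0.3, -0.5, 0.0]
opening: 0.085
finger_force: 0.0
```

carry_out:
  targets:
    - [[0, 0, 0], [0, 0, -10], -1]
    - [[0, 0, 0], [0, 0, -20], -1]
    - [[0, 0, 0], [0, 0, -30], -1]
    - [[0, 0, 0], [0, 0, -40], -1]
    - [[0, 0, 0], [0, 0, -50], -1]
    - [[0, 0, 0], [0, 0, -60], -1]
    - [[0, 0, 0], [0, 0, -70], -1]
    - [[0, 0, 0], [0, 0, -80], -1]
    - [[0, 0, 0], [0, 0, -90], -1]
    - [[0, 0, 0], [0, 0, -95], -1]

```text
time_s: 15.15
tcp_pos: [0.5035, -0.1004, 0.291]
orientation: [-0.263, 0.965, 0.0, 0.0]
ft_force: [0.1, -0.7, -0.7]
opening: 0.0858
finger_force: 0.0
```

```bash
python3 -c "from h import *;st();print(rel([.503,-.1007,.292],126.0))"
```

```text
15.15 tcp [ 0.5035 -0.1004  0.291 ] yaw_y 120.45 q [ 0.97  0.22 -0.9   1.9   0.19  1.11  2.1 ] F [ 0.1 -0.7 -0.7] tool F [ 0.2 -0.6  0.7] T [-0.04 -0.01  0.01] op 0.0858 0.0
(array([ 0.0006,  0.    , -0.001 ]), array([ 0. ,  0. , -5.5]))
```

carry_out:
  targets:
    - [[0, 0, -0.001], [0, 0, 0], 0]
    - [[0, 0, -0.001], [0, 0, 0], 0.5]
    - [[0, 0, -0.001], [0, 0, 0], 1]
    - [[0, 0, -0.001], [0, 0, 0], 1]
    - [[0, 0, -0.001], [0, 0, 0], 1]
    - [[0, 0, -0.001], [0, 0, 0], 1]
    - [[0, 0, -0.001], [0, 0, 0], 1]
    - [[0, 0, -0.001], [0, 0, 8], 1]
    - [[0, 0, -0.001], [0, 0, 16], 1]
    - [[0, 0, -0.001], [0, 0, 24], 1]

```text
time_s: 16.4
tcp_pos: [0.5036, -0.1006, 0.2923]
orientation: [-0.052, 0.999, -0.0, 0.0]
ft_force: [-1.2, -0.3, 3.5]
opening: 0.0438
finger_force: 60.5
```

carry_out:
  targets:
    - [[0, 0, 0], [0, 0, 7], 1]
    - [[0, 0, 0], [0, 0, 14], 1]
    - [[0, 0, 0.0001], [0, 0, 21], 1]
    - [[0, 0, 0.0002], [0, 0, 28], 1]
    - [[0, 0, 0.0002], [0, 0, 35], 1]
    - [[0, 0, 0.0003], [0, 0, 42], 1]
    - [[0, 0, 0.0004], [0, 0, 49], 1]
    - [[0, 0, 0.0004], [0, 0, 56], 1]
    - [[0, 0, 0.0005], [0, 0, 63], 1]
    - [[0, 0, 0.0005], [0, 0, 70], 1]

```text
time_s: 17.65
tcp_pos: [0.5031, -0.1017, 0.2917]
orientation: [0.53, 0.848, -0.001, 0.0]
ft_force: [-2.7, -2.0, 3.7]
opening: 0.0434
finger_force: 60.4
```

```bash
python3 -c "from h import *;st()"
```

```text
17.65 tcp [ 0.5031 -0.1017  0.2917] yaw_y 25.96 q [ 0.79  0.18 -0.7   1.9   0.13  1.11  0.5 ] F [-2.7 -2.   3.7] tool F [-0.6 -3.3 -3.7] T [-0.53  0.69  0.07] op 0.0434 60.4
```

carry_out:
  targets:
    - [[0, 0, 0], [0, 0, 4], 1]
    - [[0, 0, 0], [0, 0, 8], 1]
    - [[0, 0, 0.0001], [0, 0, 12], 1]
    - [[0, 0, 0.0001], [0, 0, 16], 1]
    - [[0, 0, 0.0002], [0, 0, 20], 1]
    - [[0, 0, 0.0002], [0, 0, 24], 1]
    - [[0, 0, 0.0002], [0, 0, 28], 1]
    - [[0, 0, 0.0003], [0, 0, 32], 1]
    - [[0, 0, 0.0003], [0, 0, 36], 1]
    - [[0, 0, 0.0003], [0, 0, 40], 1]

```text
time_s: 18.9
tcp_pos: [0.5026, -0.1018, 0.2914]
orientation: [0.788, 0.616, -0.002, -0.0]
ft_force: [-6.1, -3.4, 5.7]
opening: 0.0436
finger_force: 60.4
```

```bash
python3 -c "from h import *;st()"
```

```text
18.9 tcp [ 0.5026 -0.1018  0.2914] yaw_y -13.96 q [ 0.73  0.17 -0.63  1.91  0.11  1.1  -0.19] F [-6.1 -3.4  5.7] tool F [-4.8 -5.1 -5.7] T [-0.58  1.2   0.14] op 0.0436 60.4
```

carry_out:
  targets:
    - [[-0.0005, -0.0005, 0], [0, 0, 4], 1]
    - [[-0.0005, -0.0005, 0], [0, 0, 8], 1]
    - [[-0.0005, -0.0005, 0.0001], [0, 0, 12], 1]
    - [[-0.0005, -0.0005, 0.0001], [0, 0, 16], 1]
    - [[-0.0005, -0.0005, 0.0002], [0, 0, 20], 1]
    - [[-0.0005, -0.0005, 0.0002], [0, 0, 24], 1]
    - [[-0.0005, -0.0005, 0.0002], [0, 0, 28], 1]
    - [[-0.0005, -0.0005, 0.0003], [0, 0, 32], 1]
    - [[-0.0005, -0.0005, 0.0003], [0, 0, 36], 1]
    - [[-0.0005, -0.0005, 0.0003], [0, 0, 40], 1]

```text
time_s: 20.15
tcp_pos: [0.5041, -0.0991, 0.2913]
orientation: [0.95, 0.314, 0.002, 0.001]
ft_force: [3.8, 2.3, -0.6]
opening: 0.0433
finger_force: 62.0
```

```bash
python3 -c "from h import *;st()"
```

```text
20.15 tcp [ 0.5041 -0.0991  0.2913] yaw_y -53.44 q [ 0.67  0.16 -0.57  1.91  0.1   1.1  -0.87] F [ 3.8  2.3 -0.6] tool F [4.5 0.4 0.6] T [-0.12  0.    2.29] op 0.0433 62.0
```

carry_out:
  targets:
    - [[0, 0, 0], [0, 0, 1], 1]
    - [[0, 0, 0], [0, 0, 2], 1]
    - [[0, 0, 0], [0, 0, 3], 1]
    - [[0, 0, 0], [0, 0, 4], 1]
    - [[0, 0, 0], [0, 0, 5], 1]
    - [[0, 0, 0], [0, 0, 6], 1]
    - [[0, 0, 0], [0, 0, 6], 1]
    - [[0, 0, 0], [0, 0, 6], 1]
    - [[0, 0, 0], [0, 0, 6], 1]
    - [[0, 0, 0], [0, 0, 6], 1]

```text
time_s: 21.4
tcp_pos: [0.5025, -0.101, 0.2912]
orientation: [0.965, 0.26, -0.001, -0.0]
ft_force: [-1.9, 2.3, 4.1]
opening: 0.0433
finger_force: 62.6
```

```bash
python3 -c "from h import *;st()"
```

```text
21.4 tcp [ 0.5025 -0.101   0.2912] yaw_y -59.8 q [ 0.66  0.16 -0.56  1.91  0.09  1.1  -0.97] F [-1.9  2.3  4.1] tool F [-0.4 -2.9 -4.1] T [0.46 0.39 1.8 ] op 0.0433 62.6
```

The torque is about 2 N m while the tool slips slightly, so the nut has bottomed. Next is the 92° back-off, which includes about 2° of wind-up.

carry_out:
  targets:
    - [[0, 0, 0], [0, 0, -2], 1]
    - [[0, 0, 0], [0, 0, -8], 1]
    - [[0, 0, -0.0001], [0, 0, -14], 1]
    - [[0, 0, -0.0002], [0, 0, -20], 1]
    - [[0, 0, -0.0002], [0, 0, -26], 1]
    - [[0, 0, -0.0003], [0, 0, -32], 1]
    - [[0, 0, -0.0003], [0, 0, -38], 1]
    - [[0, 0, -0.0004], [0, 0, -44], 1]
    - [[0, 0, -0.0004], [0, 0, -50], 1]
    - [[0, 0, -0.0005], [0, 0, -56], 1]

```text
time_s: 22.65
tcp_pos: [0.5025, -0.1014, 0.2916]
orientation: [0.731, 0.682, 0.0, -0.001]
ft_force: [-0.8, 2.8, 4.5]
opening: 0.0436
finger_force: 62.5
```

carry_out:
  targets:
    - [[0, 0, 0], [0, 0, -6], 1]
    - [[0, 0, -0.0001], [0, 0, -12], 1]
    - [[0, 0, -0.0001], [0, 0, -18], 1]
    - [[0, 0, -0.0002], [0, 0, -24], 1]
    - [[0, 0, -0.0002], [0, 0, -29], 1]
    - [[0, 0, -0.0003], [0, 0, -33], 1]
    - [[0, 0, -0.0003], [0, 0, -35], 1]
    - [[0, 0, -0.0003], [0, 0, -36], 1]
    - [[0, 0, -0.0003], [0, 0, -36], 1]
    - [[0, 0, -0.0003], [0, 0, -36], 1]

```text
time_s: 23.9
tcp_pos: [0.5025, -0.1013, 0.2919]
orientation: [0.486, 0.874, 0.0, -0.001]
ft_force: [-1.1, 3.2, 4.5]
opening: 0.0434
finger_force: 62.4
```

Run:
```python
from h import *
st()
im,w=cloud("scene")
print([(np.round(a["centre"],3).tolist(),round(a["conf"],2)) for a in robot.spot_point("scene","guard_handle")[:1]])
o=robot.get_obs();print(o["joint_velocities"].round(3));st()
```

```text
23.9 tcp [ 0.5025 -0.1013  0.2919] yaw_y 31.89 q [ 0.8   0.18 -0.71  1.9   0.13  1.11  0.6 ] F [-1.1  3.2  4.5] tool F [ 3.3  0.7 -4.5] T [ 0.71  0.31 -0.04] op 0.0434 62.4
[([0.588, 0.187, 0.228], 0.87)]
[ 0.002 -0.    -0.    -0.001  0.    -0.    -0.   ]
24.0 tcp [ 0.5025 -0.1013  0.2919] yaw_y 31.89 q [ 0.8   0.18 -0.71  1.9   0.13  1.11  0.6 ] F [-2.3  2.   6.2] tool F [ 3.  -0.9 -6.2] T [ 0.66  0.35 -0.06] op 0.0436 62.4
```

The tool has turned back 91.7°, everything is still, the grip is 62 N and the guard is open, so I'm handing in.

```bash
python3 -c "from station import robot;print(robot.hand_in())"
```

```text
the job is handed in; nothing more can be done
None
```

I handed the job in at about 24 s, with the guard open, the nut bottomed and then backed off about 90° (estimated from the tool's 91.7° turn), and the grip held still at about 62 N; hand-in returned no verdict.

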